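Lay out a sample set on the laser marker's carrier plate

TASK

Lay out the sample set on the aluminium carrier plate for the laser marker: stand the brass bush in the square next to the red stop and the gear in the square next to the blue stop, put the black focus block in the middle square between them, and set the aluminium puck on top of the focus block. Each part sits centred in its square (the puck centred on the block), the same way up as it stands now. Leave the steel ring, the black lens cap and the steel V-block where they are.

Things in the scene. Friction and masses are not known exactly. Their poses are not given: they have to be found in the camera images.
- brass_bush: Loose brass-coloured stepped bush standing on its wide end, 29 mm high, 31 mm across over the lower 14 mm, 24 mm above that. Origin at the centre of its underside, z up.
- gear: Loose pale steel spur gear lying flat, hub up: toothed disc 49 mm across and 10 mm thick, hub 20 mm across up to 18 mm high. Origin at the centre of its underside, z up.
- lens_block: Loose black focus block with a pale round spot on its flat top, 30 mm along its x, 44 mm along its y, 18 mm high. Origin at the centre of its underside, z up.
- alu_puck: Loose solid pale aluminium puck without a hole, 36 mm across, 22 mm high. Origin at the centre of its underside, z up.
- carrier: Fixed flat aluminium plate, 80 mm along its x, 290 mm along its y, top face 6 mm above its origin (centre of the underside, on the desk). Three squares outlined in black, 60 mm wide, are engraved in a row: centres at y = -80, 0 and +80 mm on its x = 0 line, each with a small cross.
- red_stop: Fixed red bar across one end of the carrier plate, 60 mm along its x, 14 mm along its y, 16 mm high, standing on the plate so that its top is 22 mm above the desk. Its centre is at y = +132 or -132 mm of the plate: which end differs from start to start. Origin at the centre of its underside, z up.
- blue_stop: Fixed blue bar of the same size and shape across the other end of the carrier plate. Origin at the centre of its underside, z up.
- steel_ring: Loose steel ring lying flat, 46 mm outside, 24 mm hole, 12 mm high; not part of the set, leave it. Origin at the centre of its underside, z up.
- lens_cap: Loose round black lens cap lying flat, 66 mm across, 12 mm high; leave it. Origin at the centre of its underside, z up.
- v_block: Loose pale steel V-block with a V groove along its x in its top, 50 mm along its x, 44 mm along its y, 24 mm high; leave it. Origin at the centre of its underside, z up.
Not all that is in view belongs to the job. What is shaped like the gear but pink is not meant. What is shaped like the brass_bush but green is not meant.

How it is judged:
By the outcome, as a careful person would: the job done as asked, in the order asked, and still so for the second after the job is handed in, with the robot touching nothing.
It also fails if it takes over 88 s, if anything falls off the work surface, if the arm or the gripper's body presses on something with over 40 N, if the wrist force passes 120 N, or if a joint passes its speed limit or range.

ROBOT

A 6-joint arm with a two-finger parallel gripper is mounted at the origin on a cart in front of the work surface, level with it; the furniture and walls round the work are solid. World frame = base frame: x ahead of the robot, y to its left, z up, the work surface at z = 0. Lengths are in m, angles in rad, forces in N, time in s.
With the tool pointing down it reaches from about 0.35 to 0.875 m from the base axis. Payload 4.2 kg.
Tool frame: the origin (TCP) lies at the very end of the fingers, on their centre line; the grasp point (between the pads) lies 19 mm behind it; z points along the fingers, y is the direction in which the jaws open and shut (so a half turn about z gives the same grasp; the last joint's range is limited). The gripper opens to 87 mm and grips with 3 to 60 N. Pads are 19 mm wide; open, the fingers measure 117 mm over their backs; the gripper's body (75 mm by 190 mm) begins 51 mm behind the grasp point.
Start: joints at [1.395, 0.385, 0.008, 0, -1.194, -0.259], TCP at [0.263, 0.567, 0.223] pointing down, gripper open.
Joint ranges: [-3.14, 3.14], [-1.21, 2.06], [-1.07, 1.41], [-3.16, 2.05], [-2.99, -0.16], [-3.1, 3.1]. Speed limits (rad/s): [2.79, 2.79, 3.14, 3.14, 3.14, 3.14].

INTERFACE

Orientations are given as a unit quaternion [w, x, y, z].
In Python, from workcell import manip, imaging, job gives the robot as it stands.
- The arm moves only by the shell command python3 -m pendant 'ROWS' [FORCE]. ROWS is JSON, a list of rows, each a list of 5 numbers: the shift along the tool's x, y, z in m, then the turn about the tool's z in rad, then the finger opening in m, from 0 to 0.087. In form: [[x, y, z, spin, claw], ...]. A call has 1 to 10 rows; each row is the pose to reach, as a shift and turn from the pose measured when the call began, along the tool's axes at that moment; what a row does not reach only later rows make up. A row lasts 1/8 s, in which the tool goes at most 62.5 mm and 10.7 degrees, less where a joint would pass 70% of its speed; a pose out of reach is approached as far as the arm can. A call with a gripper value outside its range is refused whole. The fingers move at their own pace and stop on an object; FORCE is the grip in N (left out, the last holds). Time passes only in rows, so rows that repeat a pose let the fingers close. It gives the time, the measured TCP pose, the force and the opening at its end, in the units of the state.
- manip.read_state(): the state, without advancing time (a new reading comes with each control period).
- imaging.read_camera(name): name is "scene" or "top"; returns a dict with "image" (384x512x3 uint8, red, green, blue), "intrinsics" (3x3 intrinsics, pixels), "extrinsics" (4x4, takes a point from camera to world coordinates). Camera axes: x right, y up, looking along -z (the intrinsics and any distortion apply to the point x, -y, -z); pixel columns grow to the right and rows downward; lengths in m; the calibration is good to about 2 mm. A picture is of the moment at which its call begins. There is no depth.
- job.hand_in(): hands the job in, once; it reports no verdict.
The state is a dict: "time_s": time; "qpos": joint angles; "dq": joint speeds; "joint_efforts": joint torques, N m; "tool_pos": TCP position; "tcp_rot": TCP orientation; "wrist_force": force on the tool from outside, world axes, zero at the start; "ft_torque": the same for the moment, N m; "width": finger opening in m.
Only numpy, scipy, OpenCV 4.12 (cv2) and the standard library are available. Lean on these libraries where they do the work, as an engineer would, in place of code of your own. Each camera call takes 0.05 s, during which the arm holds its last target.

## Working session

There is one attempt and no reset: what is moved stays moved. The work goes in short steps, Python scripts to look and compute and a shell command to move; the robot and the scene stay as the last step left them, time stands still between calls to the robot, and variables do not carry over. Pictures are saved under pics/ and viewed, and the job is handed in when it is done.

```bash
mkdir -p pics; ls
python3 - <<'E'
from workcell import manip, imaging, job
import cv2
s=manip.read_state(); print(s)
for n in ("scene","top"):
    c=imaging.read_camera(n); cv2.imwrite(f"pics/{n}0.png",c["image"][:,:,::-1]); print(n,c["intrinsics"],c["extrinsics"],[k for k in c])
    import pickle; pickle.dump(c,open(f"{n}0.pkl","wb"))
E
```

```text
pics
{'time_s': 0.0, 'qpos': array([ 1.39463755e+00,  3.85548558e-01,  6.59664681e-03, -5.27154397e-04,
       -1.19402573e+00, -2.58578320e-01]), 'dq': array([-0.0005159 , -0.00221628, -0.00122668, -0.00064013, -0.00034011,
       -0.00102431]), 'joint_efforts': array([ 1.80422267e-04, -3.90666175e+01,  1.87409109e+01,  4.22010273e+00,
        1.10590787e-02, -1.84883106e-04]), 'tool_pos': array([0.26296209, 0.56629543, 0.22144886]), 'tcp_rot': array([ 1.09982539e-03,  9.76446744e-01, -2.15755664e-01, -1.99842299e-04]), 'wrist_force': array([ 0.19353752, -0.55778408, -0.06546934]), 'ft_torque': array([-0.01728057,  0.03655826,  0.04295239]), 'width': 0.08674703531222706}
scene [[403.46732421   0.         260.64266272]
 [  0.         403.46732421 191.03953108]
 [  0.           0.           1.        ]] [[-0.48041165  0.55246192 -0.68116846 -0.13979084]
 [-0.87703335 -0.30628113  0.37014101  0.35968622]
 [-0.00414023  0.77522751  0.63166855  0.6514934 ]
 [ 0.          0.          0.          1.        ]] ['image', 'intrinsics', 'extrinsics']
top [[402.89307491   0.         257.95529373]
 [  0.         402.89307491 196.22185123]
 [  0.           0.           1.        ]] [[ 0.02806403  0.98749964 -0.1551028   0.36202862]
 [-0.99955843  0.02620709 -0.01400457 -0.00492283]
 [-0.00976472  0.15542733  0.98779907  1.04637342]
 [ 0.          0.          0.          1.        ]] ['image', 'intrinsics', 'extrinsics']
```

View pics/scene0.png

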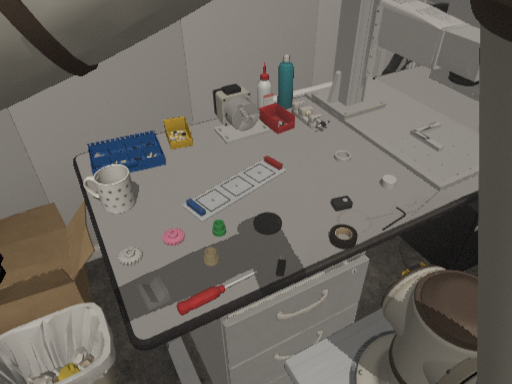

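View pics/top0.png

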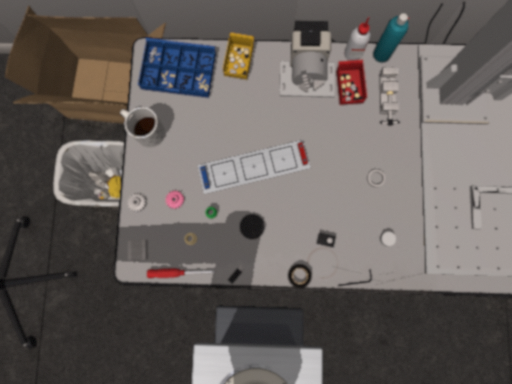

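The top view shows the carrier with the red stop at right (304,153) and blue at left (205,178). The gear is at (137,202), the bush at (190,239), the focus block at (327,239) and the puck at (388,238). I'll enlarge these.

```bash
cat > h.py <<'E'
import numpy as np,cv2,pickle
def load(n): return pickle.load(open(n+".pkl","rb"))
def ray(c,u,v,z):
    K,E=c["intrinsics"],c["extrinsics"]
    d=np.linalg.inv(K)@np.array([u,v,1.0]); d=E[:3,:3]@np.array([d[0],-d[1],-d[2]])
    o=E[:3,3]; return o+d*(z-o[2])/d[2]
def proj(c,p):
    K,E=c["intrinsics"],c["extrinsics"]
    q=E[:3,:3].T@(np.array(p,float)-E[:3,3]); q=K@np.array([q[0],-q[1],-q[2]]); return q[:2]/q[2]
def crop(c,u0,v0,w,h,s,fn):
    im=c["image"][v0:v0+h,u0:u0+w,::-1]
    im=cv2.resize(im,None,fx=s,fy=s,interpolation=cv2.INTER_CUBIC)
    for k in range(0,w,10):
        cv2.putText(im,str(u0+k),(k*s,8),0,.3,(0,0,255),1); cv2.line(im,(k*s,10),(k*s,16),(0,0,255),1)
    for k in range(0,h,10):
        cv2.putText(im,str(v0+k),(0,k*s+4),0,.3,(0,0,255),1); cv2.line(im,(20,k*s),(26,k*s),(0,0,255),1)
    cv2.imwrite(fn,im)
E
python3 - <<'E'
from h import *
c=load("top0")
crop(c,120,135,80,75,8,"pics/a.png") if 0 else None
crop(c,190,130,130,70,6,"pics/car.png")
crop(c,120,180,100,75,7,"pics/left.png")
crop(c,305,215,105,45,7,"pics/right.png")
c=load("scene0")
crop(c,110,215,120,60,6,"pics/s1.png")
crop(c,320,140,90,80,7,"pics/s2.png")
E
```

```text
(no output)
```

View pics/car.png

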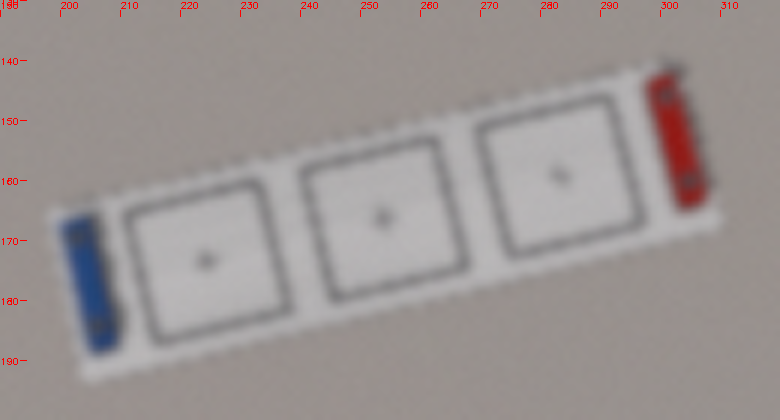

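View pics/left.png

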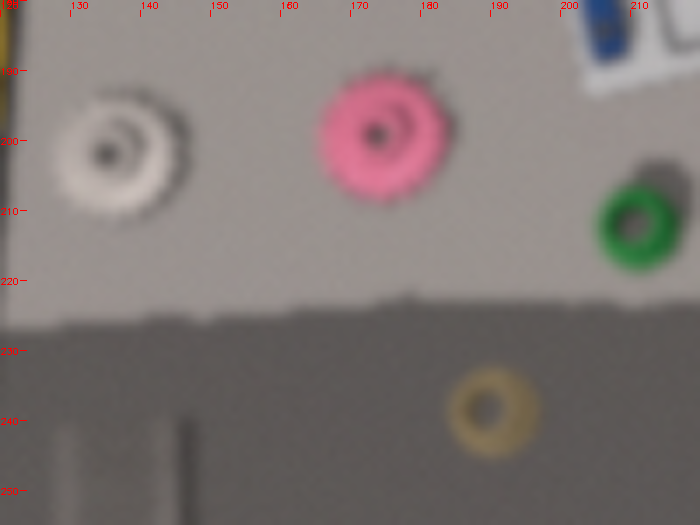

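View pics/right.png

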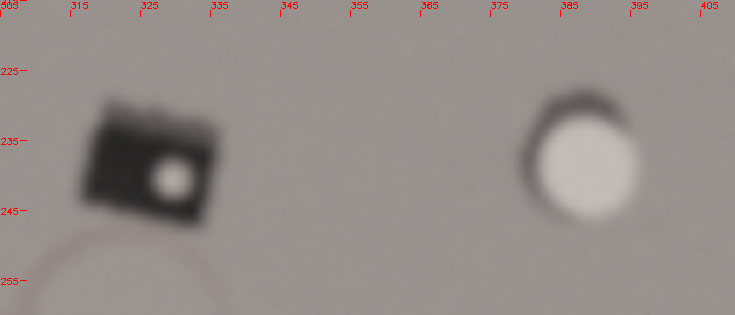

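View pics/s1.png

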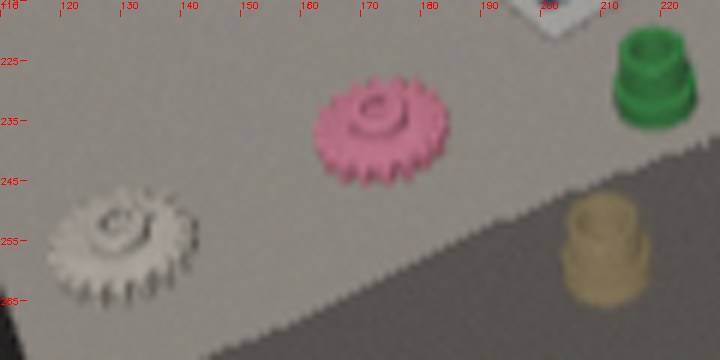

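View pics/s2.png

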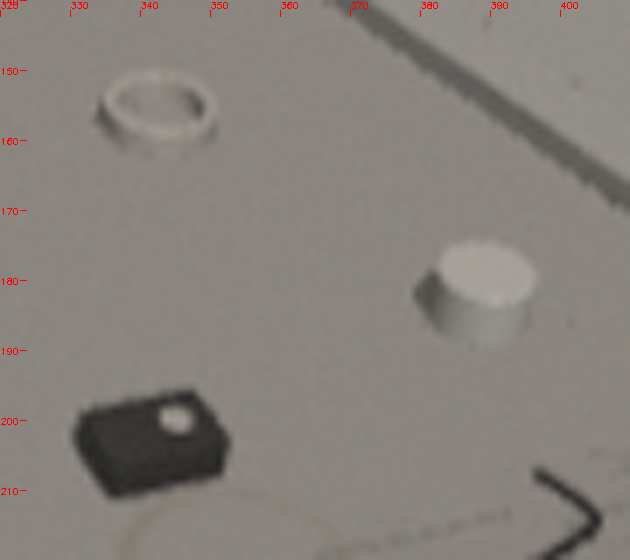

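```bash
cat > fit.py <<'E'
from h import *
t=load("top0"); s=load("scene0")
def circ(x,y,z,r): 
    a=np.linspace(0,2*np.pi,60); return [(x+r*np.cos(b),y+r*np.sin(b),z) for b in a]
def rect(x,y,z,lx,ly,yaw):
    R=np.array([[np.cos(yaw),-np.sin(yaw)],[np.sin(yaw),np.cos(yaw)]])
    return [tuple(R@np.array([i*lx/2,j*ly/2])+[x,y])+(z,) for i,j in((1,1),(1,-1),(-1,-1),(-1,1),(1,1))]
def over(c,box,sc,polys,fn):
    u0,v0,w,h=box
    im=cv2.resize(c["image"][v0:v0+h,u0:u0+w,::-1],None,fx=sc,fy=sc,interpolation=cv2.INTER_CUBIC)
    for p in polys:
        q=np.array([(proj(c,a)-[u0,v0]+.5)*sc-.5 for a in p]); cv2.polylines(im,[np.round(q*16).astype(np.int32)],False,(0,0,255),1,cv2.LINE_AA,4)
    cv2.imwrite(fn,im); return im
E
python3 - <<'E'
from fit import *
x=[ray(t,u,v,.006) for u,v in((223.9,173.1),(253.4,165.9),(282.9,158.9))]
print("cross",x); d=x[2]-x[0]; print(np.linalg.norm(d), "yaw", np.arctan2(d[0],-d[1]))
for n,u,v,z in (("gear",136.2,201.6,.01),("bush",190.1,238.3,.014),("puck",388.4,238.1,.022),("spot",329.1,240.3,.018),("blk",326.4,239.5,.018)): print(n,ray(t,u,v,z).round(4))
# consistency: scene camera crosses
for p in x: print(proj(s,p).round(1))
E
```

```text
cross [array([0.58477414, 0.10144699, 0.006     ]), array([0.60624678, 0.02415501, 0.006     ]), array([ 0.6272657 , -0.05347441,  0.006     ])]
0.16064299873288398 yaw 0.26769502801707334
gear [0.5022 0.3266 0.01  ]
bush [0.4107 0.1801 0.014 ]
puck [ 0.4246 -0.3226  0.022 ]
spot [ 0.4152 -0.1739  0.018 ]
blk [ 0.417 -0.167  0.018]
[212.5 199.5]
[236.8 185.4]
[259.3 172.4]
```

```bash
cat > ov.py <<'E'
from fit import *
import sys
P=dict(gear=(.5022,.3266),bush=(.4107,.1801),puck=(.4246,-.3226),blk=(.417,-.167,-.2),car=(.6062,.0241,.2677))
P.update(eval("dict(%s)"%(sys.argv[1] if len(sys.argv)>1 else "")))
g=P["gear"];b=P["bush"];p=P["puck"];k=P["blk"];c=P["car"]
polys=[circ(*g,.01,.0245),circ(*g,0,.0245),circ(*g,.018,.01),circ(*b,0,.0155),circ(*b,.014,.0155),circ(*b,.029,.012),
 circ(*p,0,.018),circ(*p,.022,.018),rect(k[0],k[1],0,.03,.044,k[2]),rect(k[0],k[1],.018,.03,.044,k[2])]
cy=np.array([-np.sin(c[2]),np.cos(c[2])])
for d in(-.08,0,.08): polys.append(rect(c[0]+d*cy[0],c[1]+d*cy[1],.006,.06,.06,c[2]))
polys.append(rect(c[0],c[1],.006,.08,.29,c[2]))
def pane(c,boxes,sc,fn):
    ims=[over(c,bx,sc,polys,"/tmp/x.png") for bx in boxes]
    H=max(i.shape[0] for i in ims); ims=[cv2.copyMakeBorder(i,0,H-i.shape[0],0,4,0) for i in ims]; cv2.imwrite(fn,np.hstack(ims))
pane(t,[(125,188,26,28),(178,226,26,26),(312,224,30,28),(375,224,26,28)],7,"pics/ot.png")
pane(s,[(114,240,34,32),(200,242,22,28),(326,190,32,26),(376,168,28,28)],6.5 and 6,"pics/os.png")
pane(t,[(190,130,130,70)],6,"pics/otc.png"); pane(s,[(180,150,110,70)],7,"pics/osc.png")
E
python3 ov.py
```

```text
(no output)
```

View pics/ot.png

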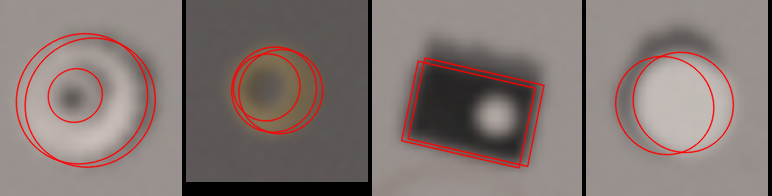

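View pics/os.png

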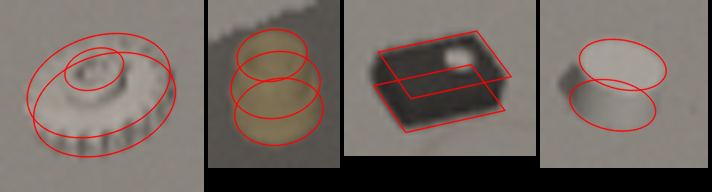

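View pics/otc.png

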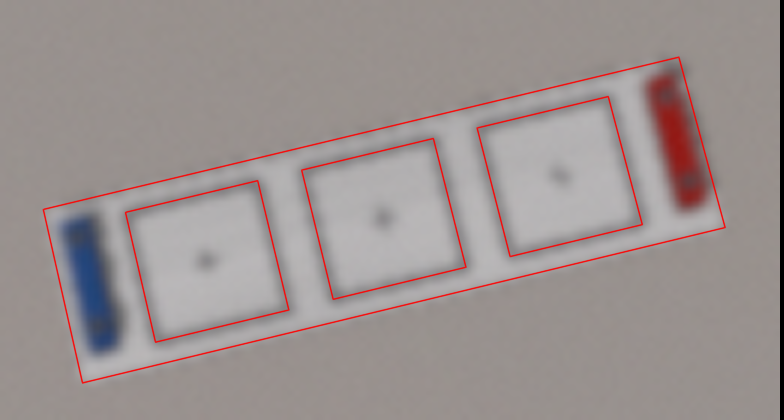

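View pics/osc.png

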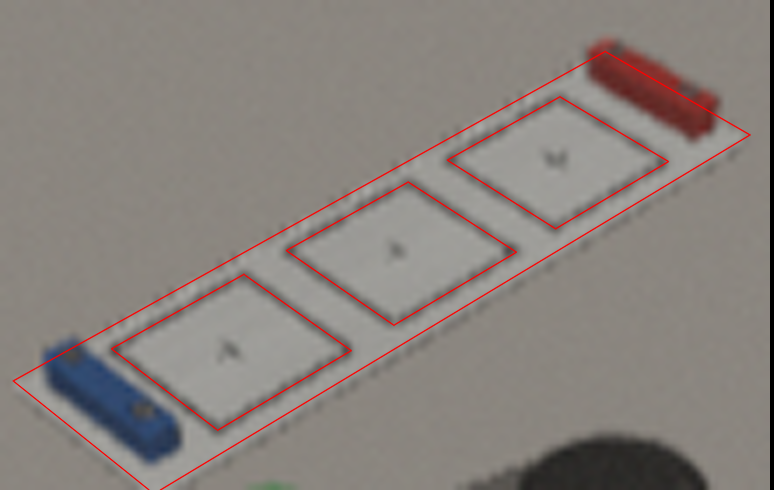

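Run:
```python
from fit import *
from scipy.optimize import minimize
S=8
def mask(c,box,th):
    u0,v0,w,h=box
    im=cv2.cvtColor(c["image"][v0:v0+h,u0:u0+w],cv2.COLOR_RGB2GRAY)
    im=cv2.resize(im,None,fx=S,fy=S,interpolation=cv2.INTER_CUBIC)
    m=(im<th).astype(np.uint8)
    n,l,st,_=cv2.connectedComponentsWithStats(m); i=1+np.argmax(st[1:,4]); m=(l==i).astype(np.uint8)
    print(im.min(),np.median(im),st[i])
    cs,_=cv2.findContours(m,0,2); o=np.zeros_like(m); cv2.drawContours(o,cs,-1,1,-1); return o
for th in (60,68,76):
  bt=(310,224,34,28); bs=(324,190,34,26)
  M=[(t,bt,mask(t,bt,th)),(s,bs,mask(s,bs,th))]
  for use in ([0],[1],[0,1]):
    def cost(q):
        e=0
        for j in use:
            c,bx,m=M[j]
            pts=np.array([(proj(c,a)-[bx[0],bx[1]]+.5)*S-.5 for z in(0,.018) for a in rect(q[0]+.417,q[1]-.167,z,.03,.044,q[2])[:4]])
            o=np.zeros_like(m); cv2.fillConvexPoly(o,cv2.convexHull(np.round(pts*16).astype(np.int32)),1,cv2.LINE_8,4)
            e+=(o!=m).sum()
        return e
    r=minimize(cost,[0,.001,-.22],method="Nelder-Mead",options=dict(initial_simplex=[[0,.001,-.22],[.003,.001,-.22],[0,.005,-.22],[0,0,-.35]]))
    print(th,use,r.x+[.417,-.167,0],r.fun)
```

```text
36 146.0 [  62   73  137  105 7591]
37 133.0 [   57    50   169   116 12277]
60 [0] [ 0.41830728 -0.16592396 -0.04565662] 6901.0
60 [1] [ 0.41813255 -0.16599755 -0.44526561] 5163.0
60 [0, 1] [ 0.42008094 -0.16636148 -0.18728206] 12349.0
36 146.0 [  60   69  141  111 9051]
37 133.0 [   56    49   172   118 13240]
68 [0] [ 0.41960417 -0.16543287 -0.16914352] 3118.0
68 [1] [ 0.4198425  -0.16723731 -0.19800121] 2999.0
68 [0, 1] [ 0.42005368 -0.16632257 -0.22215417] 6170.0
36 146.0 [   59    66   144   116 10327]
37 133.0 [   54    48   175   121 14001]
76 [0] [ 0.41910575 -0.16672463 -0.23466083] 2155.0
76 [1] [ 0.41942384 -0.16679953 -0.21963852] 2425.0
76 [0, 1] [ 0.41956168 -0.16637981 -0.21928703] 4592.0
```

Carrier overlay agrees in both cameras, and red is at the −y end. Next I'll write a helper that computes the tool-axis deltas.

```bash
cat > go.py <<'E'
# usage: go.py x y z jawyaw -> tool-frame shift & spin
import sys,numpy as np
from workcell import manip
from scipy.spatial.transform import Rotation as R
s=manip.read_state(); q=s["tcp_rot"]; r=R.from_quat([q[1],q[2],q[3],q[0]]); M=r.as_matrix()
print("t %.2f pos %s w %.4f F %s q6 %.2f tilt %s jaw %.3f"%(s["time_s"],s["tool_pos"].round(4),s["width"],s["wrist_force"].round(1),s["qpos"][5],M[:2,2].round(4),(np.arctan2(M[1,1],M[0,1])+np.pi/2)%np.pi-np.pi/2))
a=list(map(float,sys.argv[1:]))
for i in range(0,len(a),4):
    d=M.T@(np.array(a[i:i+3])-s["tool_pos"]); j=np.arctan2(M[1,1],M[0,1])
    sp=-((a[i+3]-j+np.pi/2)%np.pi-np.pi/2)
    print("shift",d.round(4),"spin %.3f"%sp)
E
python3 go.py .4107 .1806 .15 .268 .4107 .1806 .004 .268
```

```text
t 0.10 pos [0.263  0.5664 0.2216] w 0.0875 F [0.3 0.6 0.3] q6 -0.26 tilt [-0.0007 -0.0018] jaw 1.136
shift [0.2965 0.2875 0.0722] spin 0.868
shift [0.2965 0.2872 0.2182] spin 0.868
```

```bash
python3 -m pendant '[[0.2965,0.2875,0.072,0.868,0.06],[0.2965,0.2875,0.072,0.868,0.06],[0.2965,0.2875,0.072,0.868,0.06],[0.2965,0.2875,0.072,0.868,0.06],[0.2965,0.2875,0.072,0.868,0.06],[0.2965,0.2875,0.072,0.868,0.06],[0.2965,0.2875,0.072,0.868,0.06],[0.2965,0.2875,0.072,0.868,0.06],[0.2965,0.2875,0.072,0.868,0.06]]' 25; python3 go.py .4107 .1806 .15 .268 .4107 .1806 .004 .268
```

```text
time_s: 1.23
tool_pos: [0.4109, 0.1807, 0.1502]
tcp_rot: [0.001, 0.795, -0.607, 0.0]
wrist_force: [0.5, -0.5, -0.5]
width: 0.0602
t 1.23 pos [0.4109 0.1807 0.1502] w 0.0602 F [ 0.5 -0.5 -0.5] q6 -0.51 tilt [-0.0005 -0.0017] jaw 0.267
shift [0.0001 0.0002 0.0002] spin -0.001
shift [-2.000e-04  1.000e-04  1.462e-01] spin -0.001
```

```bash
python3 -m pendant '[[0,0,0.06,0,0.06],[0,0,0.1,0,0.06],[0,0,0.13,0,0.06],[0,0,0.146,0,0.06],[0,0,0.146,0,0.06],[0,0,0.146,0,0.06],[0,0,0.146,0,0.06]]'
python3 - <<'E'
from fit import *
from workcell import imaging
for n in("scene","top"):
    c=imaging.read_camera(n); pickle.dump(c,open(n+"1.pkl","wb"))
c=load("scene1"); crop(c,160,180,110,100,6,"pics/s_b1.png")
c=load("top1"); crop(c,160,200,80,70,8,"pics/t_b1.png")
E
```

```text
time_s: 2.1
tool_pos: [0.4113, 0.1813, 0.0051]
tcp_rot: [-0.0, 0.795, -0.606, 0.0]
wrist_force: [0.6, 0.2, -0.2]
width: 0.06
```

View pics/s_b1.png

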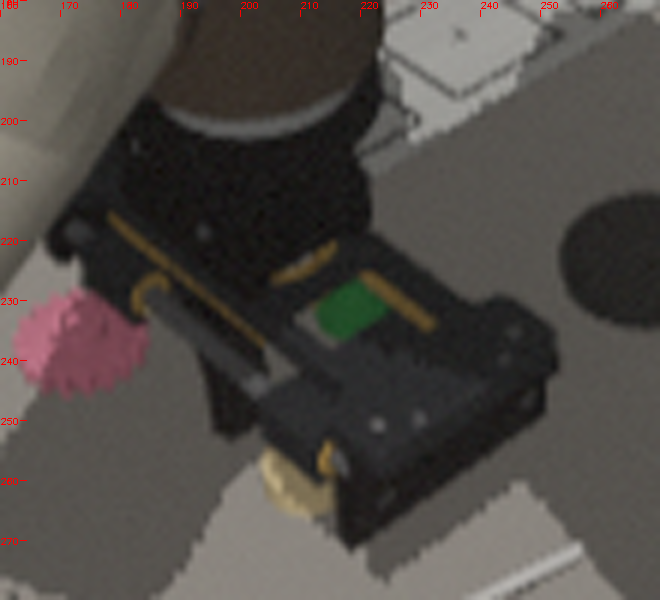

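The brass bush (205,261) sits between the fingers with nothing touched, so I'll close.

```bash
python3 -m pendant '[[0,0,0,0,0.04],[0,0,0,0,0.02],[0,0,0,0,0.02],[0,0,0,0,0.02],[0,0,0,0,0.02],[0,0,0,0,0.02]]' 25; python3 -m pendant '[[0,0,-0.03,0,0.02],[0,0,-0.08,0,0.02],[0,0,-0.1,0,0.02],[0,0,-0.1,0,0.02]]'; python3 go.py .6273 -.0532 .105 .268
```

```text
time_s: 2.95
tool_pos: [0.4112, 0.1809, 0.005]
tcp_rot: [-0.0, 0.795, -0.606, 0.0]
wrist_force: [1.0, -1.1, 0.3]
width: 0.029
time_s: 3.45
tool_pos: [0.4116, 0.1816, 0.1061]
tcp_rot: [-0.002, 0.795, -0.606, 0.001]
wrist_force: [0.6, -1.2, -1.8]
width: 0.029
t 3.45 pos [0.4116 0.1816 0.1061] w 0.0290 F [ 0.6 -1.2 -1.8] q6 -0.51 tilt [0.0033 0.0023] jaw 0.268
shift [ 0.2834 -0.1459  0.0013] spin -0.000
```

Run:
```python
from fit import *
from workcell import imaging
for n in("scene","top"):
    c=imaging.read_camera(n); pickle.dump(c,open(n+"2.pkl","wb"))
c=load("scene2");print(proj(c,[.4116,.1816,.106])); crop(c,120,140,130,130,5,"pics/s_b2.png")
```

```text
[206.00621155 223.74208403]
```

View pics/s_b2.png

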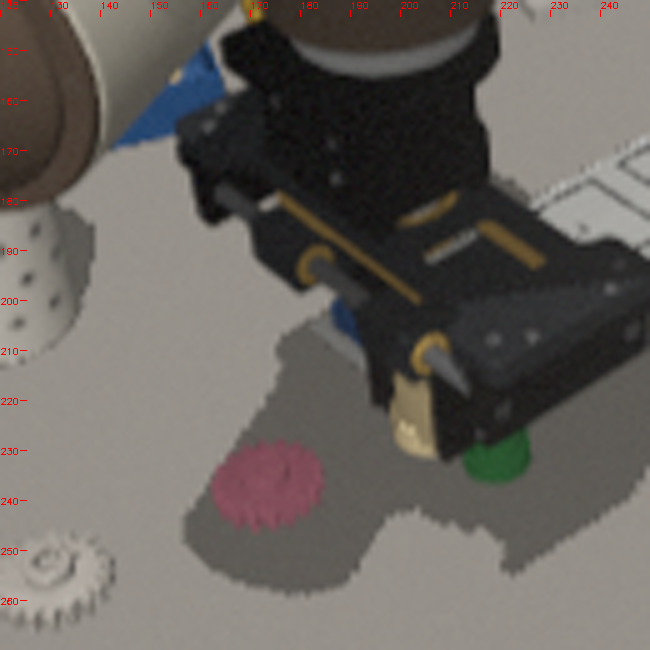

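The bush is held upright. I'll check its offset in the hand with an overlay.

```bash
cat > hold.py <<'E'
# hold.py tag x y zbottom yaw kind outfile
from fit import *
import sys
tag,x,y,z,yaw,kind=sys.argv[1],*map(float,sys.argv[2:6]),sys.argv[6]
K=dict(bush=[circ(x,y,z,.0155),circ(x,y,z+.014,.0155),circ(x,y,z+.029,.012)],
 gear=[circ(x,y,z,.0245),circ(x,y,z+.01,.0245),circ(x,y,z+.018,.01)],
 puck=[circ(x,y,z,.018),circ(x,y,z+.022,.018)],
 blk=[rect(x,y,z,.03,.044,yaw),rect(x,y,z+.018,.03,.044,yaw)])[kind]
ims=[]
for n in("scene","top"):
    c=load(n+tag); u,v=proj(c,[x,y,z]).astype(int); u0,v0=max(0,min(u-22,512-44)),max(0,min(v-22,384-44))
    ims.append(over(c,(u0,v0,44,44),8,K,"/tmp/x.png"))
    ims.append(cv2.resize(c["image"][v0:v0+44,u0:u0+44,::-1],None,fx=8,fy=8,interpolation=cv2.INTER_CUBIC))
a=np.vstack([np.hstack(ims[:2]),np.hstack(ims[2:])]); cv2.imwrite("pics/h%s.png"%tag,cv2.resize(a,None,fx=.8,fy=.8,interpolation=cv2.INTER_AREA))
E
python3 hold.py 2 .4116 .1816 .101 .268 bush
```

```text
(no output)
```

View pics/h2.png

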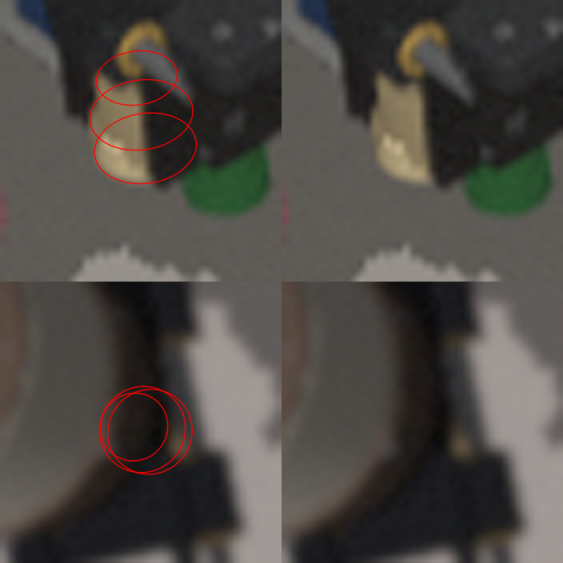

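```bash
python3 -m pendant '[[0.06,-0.03,0,0,0.02],[0.11,-0.06,0,0,0.02],[0.17,-0.09,0,0,0.02],[0.22,-0.115,0,0,0.02],[0.26,-0.135,0,0,0.02],[0.2834,-0.1459,0,0,0.02],[0.2834,-0.1459,0,0,0.02],[0.2834,-0.1459,0,0,0.02],[0.2834,-0.1459,0,0,0.02]]'; python3 go.py .6273 -.0532 .05 .268 .6273 -.0532 .0115 .268
```

```text
time_s: 4.68
tool_pos: [0.6249, -0.0537, 0.1035]
tcp_rot: [0.001, 0.795, -0.606, -0.001]
wrist_force: [1.0, -0.6, -1.7]
width: 0.0294
t 4.67 pos [ 0.6249 -0.0537  0.1035] w 0.0294 F [ 1.  -0.6 -1.7] q6 0.10 tilt [-0.0025 -0.0014] jaw 0.268
shift [ 0.0001 -0.0026  0.0535] spin 0.000
shift [ 0.0001 -0.0027  0.092 ] spin 0.000
```

```bash
python3 -m pendant '[[0,-0.0026,0.03,0,0.02],[0,-0.0026,0.06,0,0.02],[0,-0.0026,0.075,0,0.02],[0,-0.0026,0.075,0,0.02],[0,-0.0026,0.075,0,0.02]]'; python3 go.py .6273 -.0532 .0115 .268
```

```text
time_s: 5.3
tool_pos: [0.6283, -0.0528, 0.0298]
tcp_rot: [0.001, 0.796, -0.606, 0.0]
wrist_force: [0.4, -1.1, -1.7]
width: 0.0293
t 5.30 pos [ 0.6283 -0.0528  0.0298] w 0.0293 F [ 0.4 -1.1 -1.7] q6 0.09 tilt [ 0.     -0.0014] jaw 0.269
shift [0.0001 0.0011 0.0183] spin 0.001
```

```bash
python3 -m pendant '[[0,0.001,0.01,0,0.02],[0,0.001,0.0165,0,0.02],[0,0.001,0.0165,0,0.02],[0,0.001,0.0165,0,0.02]]'; python3 go.py .6273 -.0532 .0115 .268
```

```text
time_s: 5.8
tool_pos: [0.6274, -0.0532, 0.0133]
tcp_rot: [0.001, 0.796, -0.606, 0.001]
wrist_force: [0.2, -0.5, -1.5]
width: 0.0291
t 5.80 pos [ 0.6274 -0.0532  0.0133] w 0.0291 F [ 0.2 -0.5 -1.5] q6 0.09 tilt [ 0.0001 -0.0015] jaw 0.269
shift [0.     0.0001 0.0018] spin 0.001
```

```bash
python3 -m pendant '[[0,0,0.001,0,0.02],[0,0,0.002,0,0.02],[0,0,0.002,0,0.02]]'; python3 go.py
```

```text
time_s: 6.18
tool_pos: [0.6274, -0.0532, 0.0113]
tcp_rot: [0.001, 0.796, -0.606, 0.0]
wrist_force: [0.2, -0.5, -1.0]
width: 0.0293
t 6.17 pos [ 0.6274 -0.0532  0.0113] w 0.0293 F [ 0.2 -0.5 -1. ] q6 0.09 tilt [ 0.     -0.0015] jaw 0.269
```

```bash
python3 -m pendant '[[0,0,0.0005,0,0.02],[0,0,0.0005,0,0.02]]'; python3 -m pendant '[[0,0,0,0,0.035],[0,0,0,0,0.06],[0,0,0,0,0.06],[0,0,0,0,0.06],[0,0,-0.04,0,0.06],[0,0,-0.09,0,0.06],[0,0,-0.12,0,0.06],[0,0,-0.14,0,0.06]]';  python3 go.py .5022 .3260 .15 .268
```

```text
time_s: 6.42
tool_pos: [0.6275, -0.0532, 0.011]
tcp_rot: [0.001, 0.796, -0.606, 0.001]
wrist_force: [-1.4, 0.3, 0.9]
width: 0.0291
time_s: 7.42
tool_pos: [0.628, -0.0529, 0.1532]
tcp_rot: [-0.0, 0.796, -0.606, 0.002]
wrist_force: [-0.6, -0.1, 0.1]
width: 0.0596
t 7.42 pos [ 0.628  -0.0529  0.1532] w 0.0596 F [-0.6 -0.1  0.1] q6 0.09 tilt [ 0.0032 -0.0012] jaw 0.269
shift [-0.3987  0.0205  0.0024] spin 0.001
```

```bash
python3 -m pendant '[[-0.06,0.003,0,0,0.08],[-0.12,0.006,0,0,0.08],[-0.18,0.009,0,0,0.08],[-0.24,0.012,0,0,0.08],[-0.3,0.015,0,0,0.08],[-0.35,0.018,0,0,0.08],[-0.3987,0.0205,0.0024,0,0.08],[-0.3987,0.0205,0.0024,0,0.08],[-0.3987,0.0205,0.0024,0,0.08]]';  python3 go.py .5022 .3260 .04 .268
python3 - <<'E'
from fit import *
from workcell import imaging
for n in("scene","top"):
    c=imaging.read_camera(n); pickle.dump(c,open(n+"3.pkl","wb"))
E
python3 hold.py 3 .6274 -.0531 .006 0 bush
```

```text
time_s: 8.55
tool_pos: [0.502, 0.3258, 0.1498]
tcp_rot: [-0.0, 0.796, -0.606, 0.002]
wrist_force: [-0.4, -0.5, -0.4]
width: 0.0798
t 8.55 pos [0.502  0.3258 0.1498] w 0.0798 F [-0.4 -0.5 -0.4] q6 -0.58 tilt [ 0.0027 -0.0017] jaw 0.270
shift [-0.0004 -0.      0.1098] spin 0.002
```

View pics/h3.png

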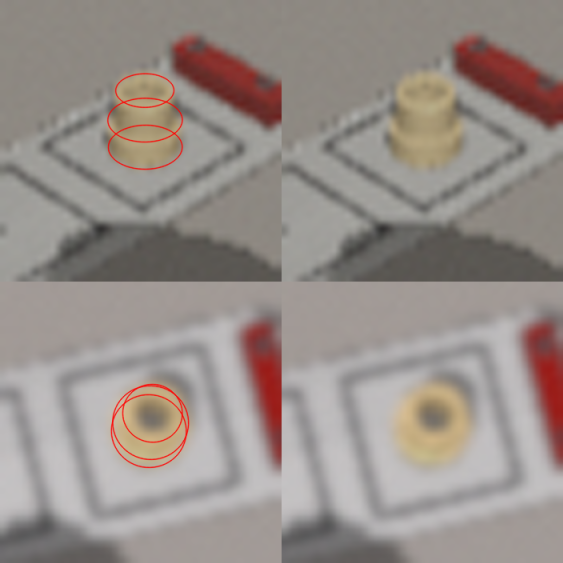

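The bush stands upright and centred next to the red stop. Next, the gear.

```bash
python3 -m pendant '[[0,0,0.05,0,0.08],[0,0,0.1,0,0.08],[0,0,0.13,0,0.08],[0,0,0.145,0,0.08],[0,0,0.145,0,0.08],[0,0,0.145,0,0.08]]'; python3 go.py .5022 .3260 .004 .268
```

```text
time_s: 9.4
tool_pos: [0.504, 0.3253, 0.0065]
tcp_rot: [-0.002, 0.795, -0.606, 0.002]
wrist_force: [-0.1, 0.2, -0.3]
width: 0.08
t 9.40 pos [0.504  0.3253 0.0065] w 0.0800 F [-0.1  0.2 -0.3] q6 -0.58 tilt [0.0051 0.0005] jaw 0.268
shift [-0.0011  0.0015  0.0025] spin -0.000
```

```bash
python3 -m pendant '[[-0.001,0.0015,0.003,0,0.08],[-0.001,0.0015,0.003,0,0.08],[-0.001,0.0015,0.003,0,0.06],[-0.001,0.0015,0.003,0,0.035],[-0.001,0.0015,0.003,0,0.035],[-0.001,0.0015,0.003,0,0.035],[-0.001,0.0015,0.003,0,0.035]]' 25; python3 go.py; python3 -m pendant '[[0,0,-0.03,0,0.035],[0,0,-0.08,0,0.035],[0,0,-0.1,0,0.035],[0,0,-0.1,0,0.035]]'; python3 go.py .585 .1013 .105 .268;  python3 - <<'E'
from fit import *
from workcell import imaging
for n in("scene","top"):
    c=imaging.read_camera(n); pickle.dump(c,open(n+"4.pkl","wb"))
E
```

```text
time_s: 10.28
tool_pos: [0.5023, 0.3259, 0.0035]
tcp_rot: [-0.002, 0.795, -0.606, 0.002]
wrist_force: [0.3, 0.1, 0.2]
width: 0.0476
t 10.28 pos [0.5023 0.3259 0.0035] w 0.0476 F [0.3 0.1 0.2] q6 -0.58 tilt [0.0051 0.0004] jaw 0.268
time_s: 10.78
tool_pos: [0.5024, 0.3266, 0.1051]
tcp_rot: [-0.004, 0.795, -0.606, 0.002]
wrist_force: [0.9, 0.2, -2.4]
width: 0.0478
t 10.78 pos [0.5024 0.3266 0.1051] w 0.0478 F [ 0.9  0.2 -2.4] q6 -0.58 tilt [0.0076 0.0034] jaw 0.268
shift [ 0.2391 -0.0201 -0.    ] spin -0.000
```

```bash
python3 hold.py 4 .5024 .3266 .102 0 gear
```

```text
(no output)
```

View pics/h4.png

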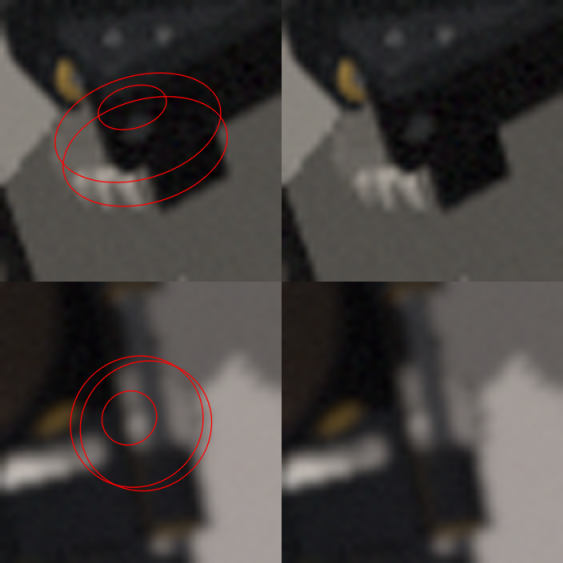

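```bash
python3 -m pendant '[[0.06,-0.005,0,0,0.035],[0.12,-0.01,0,0,0.035],[0.17,-0.014,0,0,0.035],[0.21,-0.018,0,0,0.035],[0.2391,-0.0201,0,0,0.035],[0.2391,-0.0201,0,0,0.035],[0.2391,-0.0201,0,0,0.035]]'; python3 go.py .585 .1013 .04 .268
```

```text
time_s: 11.75
tool_pos: [0.5827, 0.1, 0.1013]
tcp_rot: [0.0, 0.795, -0.607, 0.001]
wrist_force: [0.1, 1.0, -1.6]
width: 0.0479
t 11.75 pos [0.5827 0.1    0.1013] w 0.0479 F [ 0.1  1.  -1.6] q6 -0.18 tilt [ 0.0008 -0.0014] jaw 0.267
shift [-0.0008 -0.0025  0.0613] spin -0.001
```

```bash
python3 -m pendant '[[-0.0008,-0.0025,0.03,0,0.035],[-0.0008,-0.0025,0.06,0,0.035],[-0.0008,-0.0025,0.073,0,0.035],[-0.0008,-0.0025,0.073,0,0.035],[-0.0008,-0.0025,0.073,0,0.035]]'; python3 go.py .585 .1013 .0105 .268
```

```text
time_s: 12.38
tool_pos: [0.5859, 0.1019, 0.0294]
tcp_rot: [-0.001, 0.795, -0.606, 0.001]
wrist_force: [1.0, 0.7, -0.9]
width: 0.048
t 12.38 pos [0.5859 0.1019 0.0294] w 0.0480 F [ 1.   0.7 -0.9] q6 -0.18 tilt [ 0.003  -0.0008] jaw 0.268
shift [0.0004 0.0011 0.0189] spin 0.000
```

```bash
python3 - <<'E'
from fit import *
from workcell import imaging
for n in("scene","top"):
    c=imaging.read_camera(n); pickle.dump(c,open(n+"5.pkl","wb"))
E
python3 hold.py 5 .5859 .1019 .026 0 gear
```

```text
(no output)
```

View pics/h5.png

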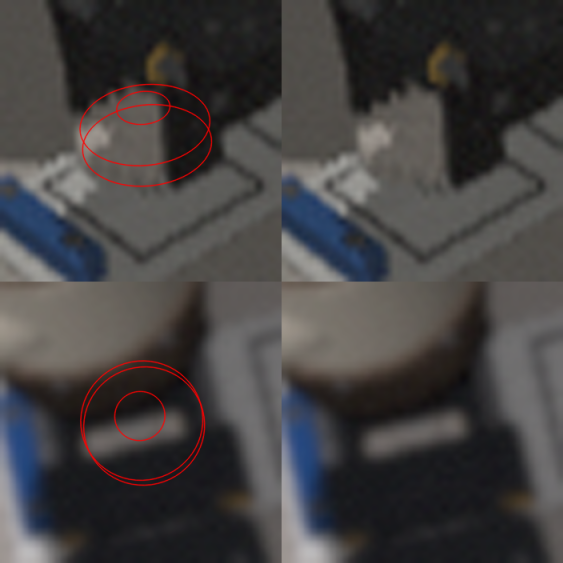

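```bash
python3 -m pendant '[[0,0.001,0.01,0,0.035],[0,0.001,0.0175,0,0.035],[0,0.001,0.0175,0,0.035],[0,0.001,0.0175,0,0.035]]'; python3 go.py .585 .1013 .0095 .268
```

```text
time_s: 12.98
tool_pos: [0.585, 0.1014, 0.012]
tcp_rot: [-0.001, 0.795, -0.606, 0.001]
wrist_force: [-0.1, -0.0, -0.9]
width: 0.0476
t 12.97 pos [0.585  0.1014 0.012 ] w 0.0476 F [-0.1 -0.  -0.9] q6 -0.18 tilt [ 0.0031 -0.0007] jaw 0.268
shift [0.0001 0.     0.0025] spin -0.000
```

```bash
python3 -m pendant '[[0,0,0.0012,0,0.035],[0,0,0.0024,0,0.035],[0,0,0.0024,0,0.035]]'; python3 -m pendant '[[0,0,0,0,0.06],[0,0,0,0,0.08],[0,0,0,0,0.08],[0,0,0,0,0.08],[0,0,-0.04,0,0.08],[0,0,-0.09,0,0.08],[0,0,-0.12,0,0.08],[0,0,-0.14,0,0.08]]';  python3 go.py .4193 -.1665 .15 -.22
```

```text
time_s: 13.35
tool_pos: [0.585, 0.1014, 0.0096]
tcp_rot: [-0.001, 0.795, -0.606, 0.001]
wrist_force: [0.2, -0.8, -0.4]
width: 0.0478
time_s: 14.35
tool_pos: [0.5851, 0.1017, 0.1517]
tcp_rot: [-0.002, 0.795, -0.606, 0.002]
wrist_force: [0.5, -0.9, 0.4]
width: 0.08
t 14.35 pos [0.5851 0.1017 0.1517] w 0.0800 F [ 0.5 -0.9  0.4] q6 -0.18 tilt [0.0057 0.0004] jaw 0.268
shift [0.2148 0.2308 0.0007] spin 0.488
```

```bash
python3 -m pendant '[[0.0358,0.0385,0,0.08,0.05],[0.0716,0.077,0,0.16,0.05],[0.107,0.115,0,0.25,0.05],[0.143,0.154,0,0.33,0.05],[0.18,0.193,0,0.41,0.05],[0.2148,0.2308,0,0.488,0.05],[0.2148,0.2308,0,0.488,0.05],[0.2148,0.2308,0,0.488,0.05],[0.2148,0.2308,0,0.488,0.05]]'; python3 go.py .4193 -.1665 .004 -.22
python3 - <<'E'
from fit import *
from workcell import imaging
for n in("scene","top"):
    c=imaging.read_camera(n); pickle.dump(c,open(n+"6.pkl","wb"))
E
python3 hold.py 6 .5848 .1012 .006 0 gear
```

```text
time_s: 15.48
tool_pos: [0.42, -0.1658, 0.1507]
tcp_rot: [0.003, -0.626, 0.78, -0.002]
wrist_force: [-0.0, 0.1, 0.0]
width: 0.0499
t 15.47 pos [ 0.42   -0.1658  0.1507] w 0.0499 F [-0.   0.1  0. ] q6 -0.20 tilt [0.0061 0.0004] jaw -0.219
shift [0.001  0.0014 0.1467] spin 0.001
```

View pics/h6.png

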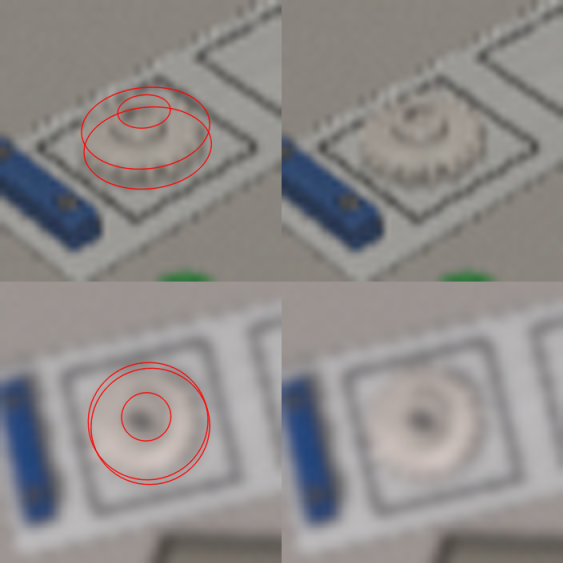

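```bash
cat > gearc.py <<'E'
from fit import *
import sys
c=load("top"+sys.argv[1]); sc=load("scene"+sys.argv[1])
im=c["image"].astype(float); a=im[...,0]-im[...,2]
u,v=proj(c,[.585,.101,.014]); u,v=int(u),int(v)
b=cv2.resize(a[v-17:v+18,u-17:u+18].astype(np.float32),None,fx=4,fy=4,interpolation=cv2.INTER_CUBIC)
b=cv2.GaussianBlur(b,(0,0),3); 
for f in(.35,.5,.65):
    lo,hi=np.percentile(b,20),np.percentile(b,95); m=(b>lo+f*(hi-lo)).astype(np.uint8)
    n,l,st,ce=cv2.connectedComponentsWithStats(m); i=1+np.argmax(st[1:,4])
    p=(ce[i]+.5)/4-.5+[u-17,v-17]; print(f,st[i],p.round(2),ray(c,*p,.016).round(4))
E
python3 gearc.py 6
```

```text
0.35 [  32   36   75   74 4307] [222.87 172.77] [0.5835 0.1031 0.016 ]
0.5 [  34   38   70   70 3777] [222.87 172.78] [0.5834 0.1032 0.016 ]
0.65 [  36   41   66   65 3234] [222.89 172.8 ] [0.5834 0.1031 0.016 ]
```

```bash
python3 -m pendant '[[0.001,0.0014,0.05,0,0.05],[0.001,0.0014,0.1,0,0.05],[0.001,0.0014,0.13,0,0.05],[0.001,0.0014,0.1455,0,0.05],[0.001,0.0014,0.1455,0,0.05],[0.001,0.0014,0.1455,0,0.05]]'; python3 go.py .4193 -.1665 .004 -.22;  python3 - <<'E'
from fit import *
from workcell import imaging
for n in("scene","top"):
    c=imaging.read_camera(n); pickle.dump(c,open(n+"7.pkl","wb"))
E
python3 hold.py 7 .4193 -.1665 0 -.22 blk
```

```text
time_s: 16.32
tool_pos: [0.42, -0.1661, 0.0056]
tcp_rot: [0.003, -0.626, 0.78, -0.002]
wrist_force: [0.3, 0.0, 0.2]
width: 0.0498
t 16.32 pos [ 0.42   -0.1661  0.0056] w 0.0498 F [0.3 0.  0.2] q6 -0.20 tilt [0.0069 0.0003] jaw -0.218
shift [0.0006 0.0006 0.0016] spin 0.002
```

View pics/h7.png

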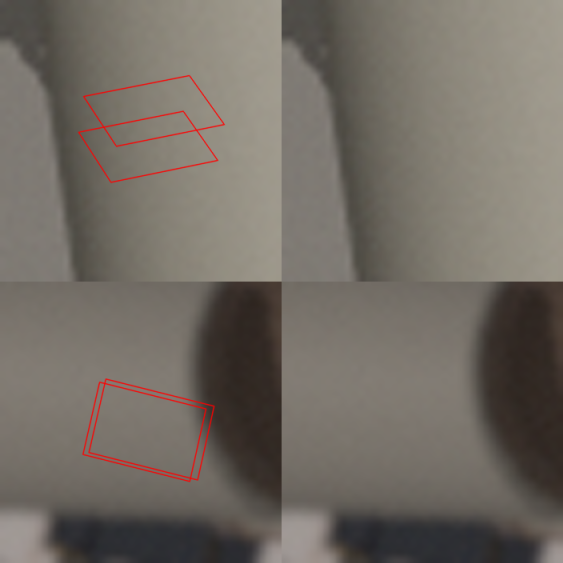

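The arm hides the block in both views. I'll correct the small remaining offset and close.

```bash
python3 -m pendant '[[0.0006,0.0006,0.0016,0,0.05],[0.0006,0.0006,0.0016,0,0.04],[0.0006,0.0006,0.0016,0,0.02],[0.0006,0.0006,0.0016,0,0.02],[0.0006,0.0006,0.0016,0,0.02],[0.0006,0.0006,0.0016,0,0.02],[0.0006,0.0006,0.0016,0,0.02]]' 25; python3 go.py; python3 -m pendant '[[0,0,-0.03,0,0.02],[0,0,-0.08,0,0.02],[0,0,-0.1,0,0.02],[0,0,-0.1,0,0.02]]'; python3 go.py .6062 .0241 .105 .268
```

```text
time_s: 17.3
tool_pos: [0.4192, -0.1667, 0.0045]
tcp_rot: [0.003, -0.626, 0.78, -0.002]
wrist_force: [-0.5, 0.2, 3.2]
width: 0.0299
t 17.30 pos [ 0.4192 -0.1667  0.0045] w 0.0299 F [-0.5  0.2  3.2] q6 -0.20 tilt [0.0076 0.0003] jaw -0.218
time_s: 17.8
tool_pos: [0.4195, -0.1667, 0.1056]
tcp_rot: [0.005, -0.626, 0.78, -0.004]
wrist_force: [-1.3, -0.8, -1.7]
width: 0.0299
t 17.80 pos [ 0.4195 -0.1667  0.1056] w 0.0299 F [-1.3 -0.8 -1.7] q6 -0.20 tilt [0.0119 0.0003] jaw -0.218
shift [-0.2266 -0.141   0.0029] spin -0.486
```

```bash
python3 -m pendant '[[-0.038,-0.0235,0,-0.08,0.02],[-0.076,-0.047,0,-0.16,0.02],[-0.113,-0.07,0,-0.24,0.02],[-0.151,-0.094,0,-0.32,0.02],[-0.19,-0.1175,0,-0.4,0.02],[-0.2266,-0.141,0,-0.486,0.02],[-0.2266,-0.141,0,-0.486,0.02],[-0.2266,-0.141,0,-0.486,0.02]]'; python3 go.py .6062 .0241 .04 .268
python3 - <<'E'
from fit import *
from workcell import imaging
for n in("scene","top"):
    c=imaging.read_camera(n); pickle.dump(c,open(n+"8.pkl","wb"))
E
python3 hold.py 8 .6062 .0241 .1 .268 blk
```

```text
time_s: 18.8
tool_pos: [0.6047, 0.0237, 0.1057]
tcp_rot: [-0.002, 0.795, -0.607, 0.003]
wrist_force: [0.2, -0.1, -0.4]
width: 0.03
t 18.80 pos [0.6047 0.0237 0.1057] w 0.0300 F [ 0.2 -0.1 -0.4] q6 -0.04 tilt [ 0.0076 -0.0005] jaw 0.267
shift [-0.0001 -0.0011  0.0657] spin -0.001
```

View pics/h8.png

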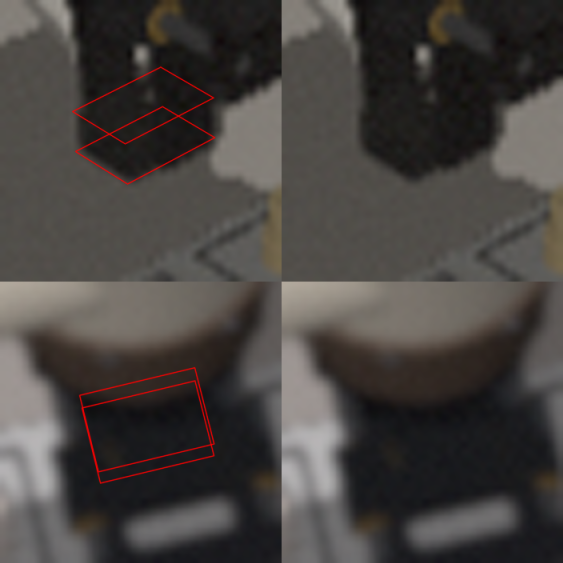

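```bash
python3 -m pendant '[[0,-0.001,0.03,0,0.02],[0,-0.001,0.06,0,0.02],[0,-0.001,0.077,0,0.02],[0,-0.001,0.077,0,0.02],[0,-0.001,0.077,0,0.02]]'; python3 go.py .6062 .0241 .012 .268
```

```text
time_s: 19.52
tool_pos: [0.6075, 0.0234, 0.031]
tcp_rot: [-0.004, 0.795, -0.607, 0.005]
wrist_force: [0.7, 0.5, -0.5]
width: 0.0296
t 19.52 pos [0.6075 0.0234 0.031 ] w 0.0296 F [ 0.7  0.5 -0.5] q6 -0.04 tilt [0.0116 0.0001] jaw 0.267
shift [-0.001   0.0013  0.019 ] spin -0.001
```

```bash
python3 -m pendant '[[-0.0005,0.0013,0.009,0,0.02],[-0.001,0.0013,0.0185,0,0.02],[-0.001,0.0013,0.0185,0,0.02],[-0.001,0.0013,0.0185,0,0.02]]'; python3 go.py .6062 .0241 .0105 .268
```

```text
time_s: 20.02
tool_pos: [0.6063, 0.0241, 0.0124]
tcp_rot: [-0.003, 0.795, -0.607, 0.005]
wrist_force: [0.5, -0.4, 0.0]
width: 0.0298
t 20.02 pos [0.6063 0.0241 0.0124] w 0.0298 F [ 0.5 -0.4  0. ] q6 -0.05 tilt [ 0.0116 -0.    ] jaw 0.267
shift [-0.      0.0001  0.0019] spin -0.001
```

```bash
python3 -m pendant '[[0,0,0.001,0,0.02],[0,0,0.0018,0,0.02],[0,0,0.0018,0,0.02]]'; python3 -m pendant '[[0,0,0,0,0.04],[0,0,0,0,0.06],[0,0,0,0,0.06],[0,0,0,0,0.06],[0,0,-0.04,0,0.06],[0,0,-0.09,0,0.06],[0,0,-0.12,0,0.06],[0,0,-0.14,0,0.06]]';  python3 go.py .4246 -.3226 .15 .268
```

```text
time_s: 20.4
tool_pos: [0.6064, 0.0241, 0.0107]
tcp_rot: [-0.004, 0.795, -0.607, 0.005]
wrist_force: [0.8, -0.0, -0.1]
width: 0.0295
time_s: 21.4
tool_pos: [0.6053, 0.0242, 0.1528]
tcp_rot: [-0.005, 0.795, -0.607, 0.006]
wrist_force: [-0.1, 0.1, -0.1]
width: 0.0599
t 21.40 pos [0.6053 0.0242 0.1528] w 0.0599 F [-0.1  0.1 -0.1] q6 -0.04 tilt [0.0145 0.0007] jaw 0.267
shift [ 2.869e-01  2.658e-01 -1.000e-04] spin -0.001
```

```bash
python3 -m pendant '[[0.041,0.038,0,0,0.065],[0.082,0.076,0,0,0.065],[0.123,0.114,0,0,0.065],[0.164,0.152,0,0,0.065],[0.205,0.19,0,0,0.065],[0.246,0.228,0,0,0.065],[0.2869,0.2658,0,0,0.065],[0.2869,0.2658,0,0,0.065],[0.2869,0.2658,0,0,0.065],[0.2869,0.2658,0,0,0.065]]'; python3 go.py .4246 -.3226 .005 .268
python3 - <<'E'
from fit import *
from workcell import imaging
for n in("scene","top"):
    c=imaging.read_camera(n); pickle.dump(c,open(n+"9.pkl","wb"))
E
python3 hold.py 9 .6062 .0241 .006 .268 blk; python3 gearc.py 9
```

```text
time_s: 22.65
tool_pos: [0.4252, -0.3218, 0.15]
tcp_rot: [-0.005, 0.795, -0.606, 0.006]
wrist_force: [0.0, -0.1, 0.1]
width: 0.0648
t 22.65 pos [ 0.4252 -0.3218  0.15  ] w 0.0648 F [ 0.  -0.1  0.1] q6 0.62 tilt [0.0147 0.0008] jaw 0.269
shift [0.0002 0.0029 0.145 ] spin 0.001
0.35 [  32   36   75   74 4322] [222.89 172.79] [0.5834 0.1031 0.016 ]
0.5 [  34   38   71   70 3806] [222.87 172.79] [0.5834 0.1032 0.016 ]
0.65 [  36   41   67   65 3275] [222.88 172.82] [0.5833 0.1031 0.016 ]
```

View pics/h9.png

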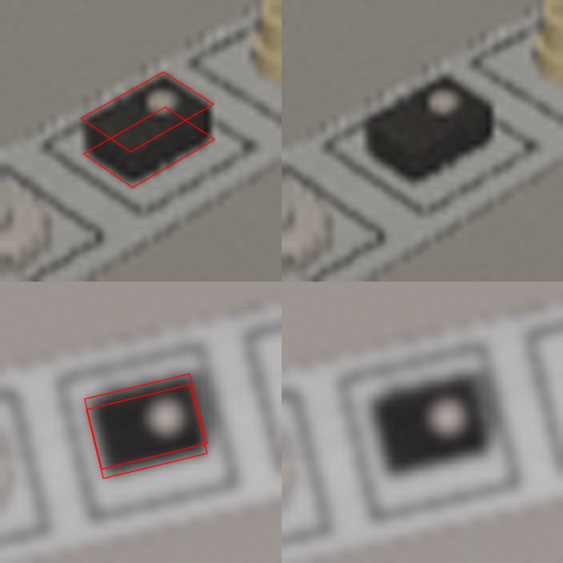

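The block sits centred and square to the plate. Next, the puck.

```bash
python3 -m pendant '[[0.0002,0.0029,0.05,0,0.065],[0.0002,0.0029,0.1,0,0.065],[0.0002,0.0029,0.13,0,0.065],[0.0002,0.0029,0.144,0,0.065],[0.0002,0.0029,0.144,0,0.065],[0.0002,0.0029,0.144,0,0.065]]'; python3 go.py .4246 -.3226 .006 .268
```

```text
time_s: 23.5
tool_pos: [0.4259, -0.3229, 0.0073]
tcp_rot: [-0.005, 0.796, -0.606, 0.007]
wrist_force: [-0.1, 0.4, 0.4]
width: 0.0648
t 23.50 pos [ 0.4259 -0.3229  0.0073] w 0.0648 F [-0.1  0.4  0.4] q6 0.63 tilt [ 0.0172 -0.0004] jaw 0.270
shift [-0.0006  0.0012  0.0013] spin 0.002
```

```bash
python3 -m pendant '[[-0.0006,0.0012,0.001,0,0.065],[-0.0006,0.0012,0.001,0,0.045],[-0.0006,0.0012,0.001,0,0.025],[-0.0006,0.0012,0.001,0,0.025],[-0.0006,0.0012,0.001,0,0.025],[-0.0006,0.0012,0.001,0,0.025],[-0.0006,0.0012,0.001,0,0.025]]' 25; python3 go.py; python3 -m pendant '[[0,0,-0.03,0,0.025],[0,0,-0.08,0,0.025],[0,0,-0.12,0,0.025],[0,0,-0.12,0,0.025]]'; python3 go.py .6062 .0241 .125 .268;  python3 - <<'E'
from fit import *
from workcell import imaging
for n in("scene","top"):
    c=imaging.read_camera(n); pickle.dump(c,open(n+"10.pkl","wb"))
E
python3 hold.py 10 .425 -.322 .121 0 puck
```

```text
time_s: 24.38
tool_pos: [0.4246, -0.3226, 0.0063]
tcp_rot: [-0.005, 0.796, -0.606, 0.007]
wrist_force: [0.3, -0.4, 0.6]
width: 0.0352
t 24.38 pos [ 0.4246 -0.3226  0.0063] w 0.0352 F [ 0.3 -0.4  0.6] q6 0.63 tilt [ 0.0171 -0.0004] jaw 0.270
time_s: 24.88
tool_pos: [0.4245, -0.3234, 0.1297]
tcp_rot: [-0.006, 0.796, -0.605, 0.011]
wrist_force: [-0.6, 0.2, -1.6]
width: 0.0354
t 24.88 pos [ 0.4245 -0.3234  0.1297] w 0.0354 F [-0.6  0.2 -1.6] q6 0.62 tilt [ 0.0244 -0.0035] jaw 0.270
shift [-0.2864 -0.2677  0.0079] spin 0.002
```

View pics/h10.png

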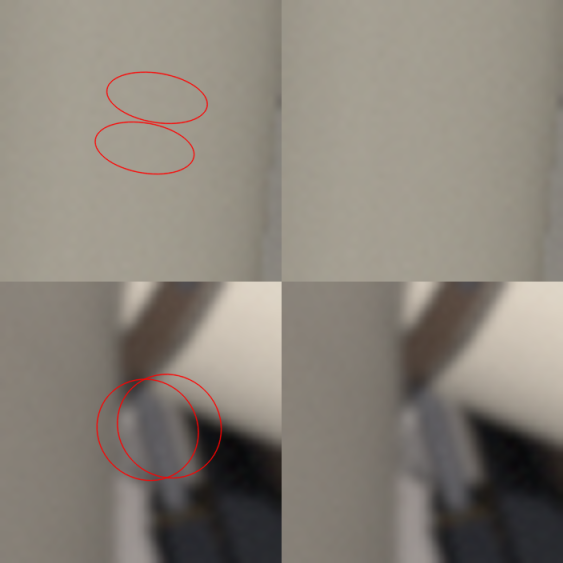

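```bash
python3 -m pendant '[[-0.036,-0.0335,0,0,0.025],[-0.072,-0.067,0,0,0.025],[-0.107,-0.1,0,0,0.025],[-0.143,-0.134,0,0,0.025],[-0.179,-0.167,0,0,0.025],[-0.215,-0.2,0,0,0.025],[-0.25,-0.234,0.003,0,0.025],[-0.2864,-0.2677,0.006,0,0.025],[-0.2864,-0.2677,0.007,0,0.025],[-0.2864,-0.2677,0.007,0,0.025]]'; python3 go.py .6062 .0241 .06 .268
python3 - <<'E'
from fit import *
from workcell import imaging
for n in("scene","top"):
    c=imaging.read_camera(n); pickle.dump(c,open(n+"11.pkl","wb"))
E
python3 hold.py 11 .6047 .0237 .113 0 puck
```

```text
time_s: 26.22
tool_pos: [0.6025, 0.0248, 0.1201]
tcp_rot: [-0.004, 0.796, -0.606, 0.005]
wrist_force: [-0.3, -0.2, -1.1]
width: 0.0351
t 26.23 pos [0.6025 0.0248 0.1201] w 0.0351 F [-0.3 -0.2 -1.1] q6 -0.05 tilt [ 0.0126 -0.0007] jaw 0.269
shift [ 0.0014 -0.0027  0.0601] spin 0.001
```

View pics/h11.png

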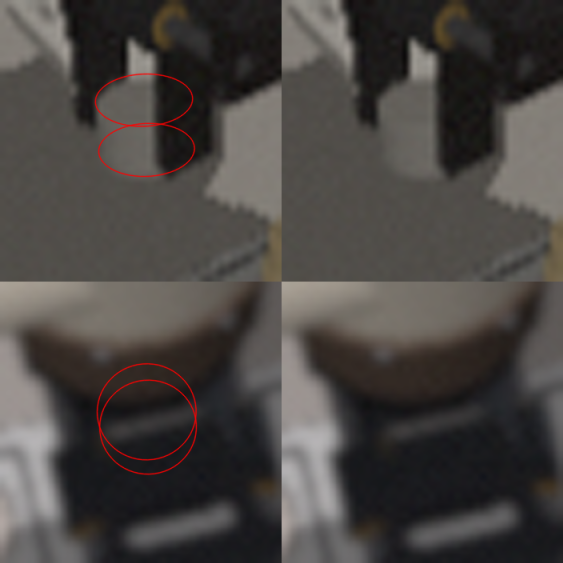

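```bash
python3 -m pendant '[[0.0014,-0.0027,0.03,0,0.025],[0.0014,-0.0027,0.06,0,0.025],[0.0014,-0.0027,0.077,0,0.025],[0.0014,-0.0027,0.077,0,0.025],[0.0014,-0.0027,0.077,0,0.025]]'; python3 go.py .6062 .0241 .031 .268
```

```text
time_s: 26.95
tool_pos: [0.6079, 0.0233, 0.0455]
tcp_rot: [-0.005, 0.795, -0.606, 0.007]
wrist_force: [0.1, 0.3, -0.8]
width: 0.0355
t 26.95 pos [0.6079 0.0233 0.0455] w 0.0355 F [ 0.1  0.3 -0.8] q6 -0.04 tilt [ 0.0169 -0.    ] jaw 0.268
shift [-0.0013  0.0016  0.0145] spin 0.000
```

```bash
python3 -m pendant '[[-0.0013,0.0016,0.007,0,0.025],[-0.0013,0.0016,0.014,0,0.025],[-0.0013,0.0016,0.014,0,0.025],[-0.0013,0.0016,0.014,0,0.025]]'; python3 go.py .6062 .0241 .030 .268
```

```text
time_s: 27.45
tool_pos: [0.6063, 0.0242, 0.0315]
tcp_rot: [-0.005, 0.795, -0.606, 0.007]
wrist_force: [0.1, 0.1, -0.1]
width: 0.0354
t 27.45 pos [0.6063 0.0242 0.0315] w 0.0354 F [ 0.1  0.1 -0.1] q6 -0.05 tilt [ 0.0169 -0.0001] jaw 0.268
shift [0.0001 0.0002 0.0015] spin 0.000
```

```bash
python3 -m pendant '[[0,0,0.001,0,0.025],[0,0,0.0014,0,0.025],[0,0,0.0014,0,0.025]]';python3 -m pendant '[[0,0,0,0,0.045],[0,0,0,0,0.065],[0,0,0,0,0.065],[0,0,0,0,0.065],[0,0,-0.04,0,0.065],[0,0,-0.09,0,0.065],[0,0,-0.12,0,0.065],[0,0,-0.13,0,0.065]]';  python3 go.py .45 .2 .2 .268
```

```text
time_s: 27.82
tool_pos: [0.6065, 0.0243, 0.0303]
tcp_rot: [-0.005, 0.795, -0.606, 0.007]
wrist_force: [-1.2, 0.1, 2.4]
width: 0.0353
time_s: 28.82
tool_pos: [0.6051, 0.0245, 0.1626]
tcp_rot: [-0.007, 0.795, -0.606, 0.008]
wrist_force: [-0.4, 0.3, -1.7]
width: 0.0651
t 28.82 pos [0.6051 0.0245 0.1626] w 0.0651 F [-0.4  0.3 -1.7] q6 -0.05 tilt [0.0214 0.0011] jaw 0.269
shift [-0.2102  0.1022 -0.0405] spin 0.001
```

```bash
python3 -m pendant '[[-0.05,0.015,-0.01,0,0.065],[-0.1,0.03,-0.02,0,0.065],[-0.15,0.045,-0.03,0,0.065],[-0.2,0.06,-0.04,0,0.065],[-0.25,0.075,-0.04,0,0.065],[-0.3,0.09,-0.04,0,0.065],[-0.35,0.105,-0.04,0,0.065],[-0.4,0.12,-0.04,0,0.065],[-0.4,0.12,-0.04,0,0.065]]'
python3 - <<'E'
from fit import *
from workcell import imaging
for n in("scene","top"):
    c=imaging.read_camera(n); pickle.dump(c,open(n+"12.pkl","wb"))
    cv2.imwrite(f"pics/{n}12.png",c["image"][:,:,::-1])
E
python3 hold.py 12 .6062 .0241 .024 0 puck; python3 gearc.py 12
```

```text
time_s: 29.95
tool_pos: [0.3805, 0.3803, 0.1966]
tcp_rot: [-0.006, 0.797, -0.604, 0.008]
wrist_force: [0.1, -0.5, 1.0]
width: 0.0651
0.35 [  32   36   75   74 4305] [222.86 172.79] [0.5834 0.1032 0.016 ]
0.5 [  34   38   71   70 3788] [222.87 172.79] [0.5834 0.1031 0.016 ]
0.65 [  36   41   67   65 3257] [222.87 172.82] [0.5833 0.1031 0.016 ]
```

View pics/h12.png

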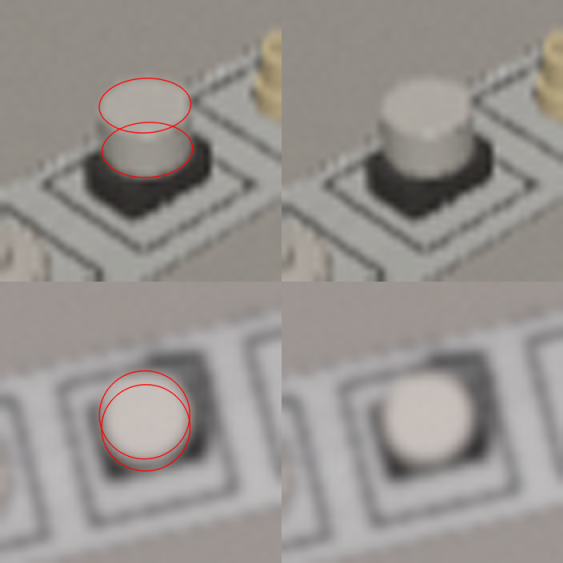

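View pics/top12.png

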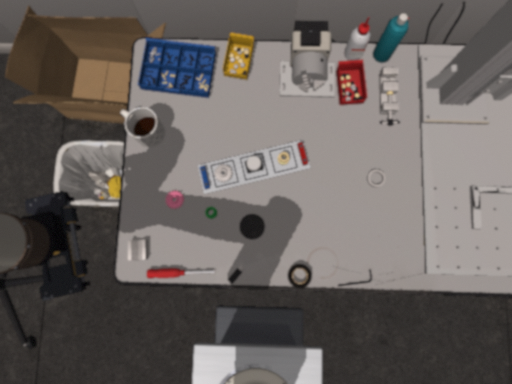

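View pics/scene12.png

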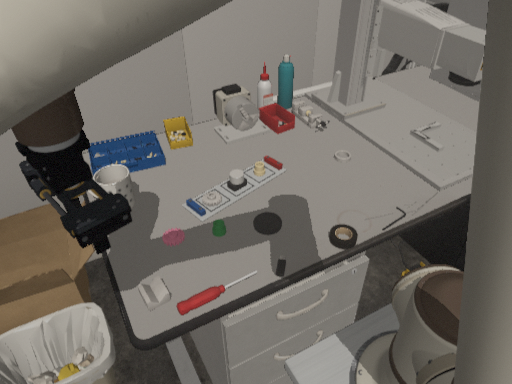

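The puck stands centred on the block and the distractors haven't moved. Both views put the gear about 2 mm towards blue, so I'll re-grip it and slide it.

```bash
python3 go.py .585 .1015 .12 .268
```

```text
t 30.05 pos [0.3817 0.378  0.1968] w 0.0649 F [-0.4 -0.6 -0.1] q6 -0.83 tilt [ 0.0198 -0.0013] jaw 0.270
shift [ 0.3202 -0.1208  0.0812] spin 0.002
```

```bash
python3 -m pendant '[[0.046,-0.0173,0,0,0.08],[0.092,-0.035,0,0,0.08],[0.137,-0.052,0,0,0.08],[0.183,-0.069,0.01,0,0.08],[0.229,-0.086,0.03,0,0.08],[0.275,-0.104,0.05,0,0.08],[0.3202,-0.1208,0.08,0,0.08],[0.3202,-0.1208,0.08,0,0.08],[0.3202,-0.1208,0.08,0,0.08]]'; python3 go.py .585 .1015 .03 .268
```

```text
time_s: 31.18
tool_pos: [0.5849, 0.1003, 0.1209]
tcp_rot: [-0.005, 0.795, -0.606, 0.008]
wrist_force: [-0.3, 1.7, 0.1]
width: 0.0798
t 31.18 pos [0.5849 0.1003 0.1209] w 0.0798 F [-0.3  1.7  0.1] q6 -0.19 tilt [ 0.0191 -0.0017] jaw 0.268
shift [-0.0018  0.0012  0.0909] spin -0.000
```

```bash
python3 -m pendant '[[-0.0018,0.0012,0.04,0,0.08],[-0.0018,0.0012,0.08,0,0.08],[-0.0018,0.0012,0.091,0,0.08],[-0.0018,0.0012,0.091,0,0.08],[-0.0018,0.0012,0.091,0,0.08]]'; python3 go.py .5850 .1015 .0115 .268
```

```text
time_s: 31.8
tool_pos: [0.5863, 0.1024, 0.0319]
tcp_rot: [-0.007, 0.795, -0.606, 0.009]
wrist_force: [-0.1, 0.4, 0.5]
width: 0.08
t 31.80 pos [0.5863 0.1024 0.0319] w 0.0800 F [-0.1  0.4  0.5] q6 -0.19 tilt [ 0.0226 -0.0005] jaw 0.269
shift [0.0004 0.0019 0.0204] spin 0.001
```

```bash
python3 -m pendant '[[0.0004,0.0014,0.01,0,0.08],[0.0004,0.0014,0.02,0,0.08],[0.0004,0.0014,0.02,0,0.08],[0.0004,0.0014,0.02,0,0.06],[0.0004,0.0014,0.02,0,0.035],[0.0004,0.0014,0.02,0,0.035],[0.0004,0.0014,0.02,0,0.035],[0.0004,0.0014,0.02,0,0.035]]' 15; python3 go.py .5850 .1015 .0115 .268
```

```text
time_s: 32.8
tool_pos: [0.5855, 0.1016, 0.0121]
tcp_rot: [-0.007, 0.795, -0.606, 0.009]
wrist_force: [-0.2, 0.3, 1.1]
width: 0.0477
t 32.80 pos [0.5855 0.1016 0.0121] w 0.0477 F [-0.2  0.3  1.1] q6 -0.19 tilt [ 0.0228 -0.0004] jaw 0.269
shift [-0.      0.0005  0.0006] spin 0.001
```

```bash
python3 -m pendant '[[0.001,0,0,0,0.035],[0.0018,0,0,0,0.035],[0.0018,0,0,0,0.035],[0.0018,0,0,0,0.06],[0.0018,0,0,0,0.08],[0.0018,0,0,0,0.08],[0.0018,0,0,0,0.08]]'; python3 go.py; python3 -m pendant '[[0,0,-0.04,0,0.08],[0,0,-0.09,0,0.08],[0,0,-0.14,0,0.08],[0,0,-0.17,0,0.08],[-0.05,0.02,-0.18,0,0.08],[-0.1,0.04,-0.18,0,0.08],[-0.15,0.06,-0.18,0,0.08],[-0.2,0.08,-0.18,0,0.08],[-0.25,0.1,-0.18,0,0.08],[-0.25,0.1,-0.18,0,0.08]]'
python3 - <<'E'
from fit import *
from workcell import imaging
for n in("scene","top"):
    c=imaging.read_camera(n); pickle.dump(c,open(n+"13.pkl","wb"))
E
python3 hold.py 13 .585 .1013 .006 0 gear; python3 gearc.py 13
python3 - <<'E'
from fit import *
c=load("scene13"); crop(c,110,130,140,110,5,"pics/s13.png"); crop(c,175,145,120,80,6,"pics/s13b.png")
E
```

```text
time_s: 33.67
tool_pos: [0.586, 0.0999, 0.012]
tcp_rot: [-0.007, 0.795, -0.606, 0.009]
wrist_force: [-0.3, -0.4, 1.1]
width: 0.0769
t 33.67 pos [0.586  0.0999 0.012 ] w 0.0769 F [-0.3 -0.4  1.1] q6 -0.19 tilt [ 0.0227 -0.0005] jaw 0.269
time_s: 34.92
tool_pos: [0.4173, 0.3168, 0.1884]
tcp_rot: [-0.007, 0.797, -0.604, 0.009]
wrist_force: [0.1, -0.6, -0.7]
width: 0.0803
0.35 [  35   34   74   74 4312] [223.51 172.36] [0.5846 0.1015 0.016 ]
0.5 [  37   37   70   69 3802] [223.51 172.4 ] [0.5845 0.1015 0.016 ]
0.65 [  39   39   66   65 3280] [223.53 172.45] [0.5843 0.1015 0.016 ]
```

View pics/h13.png

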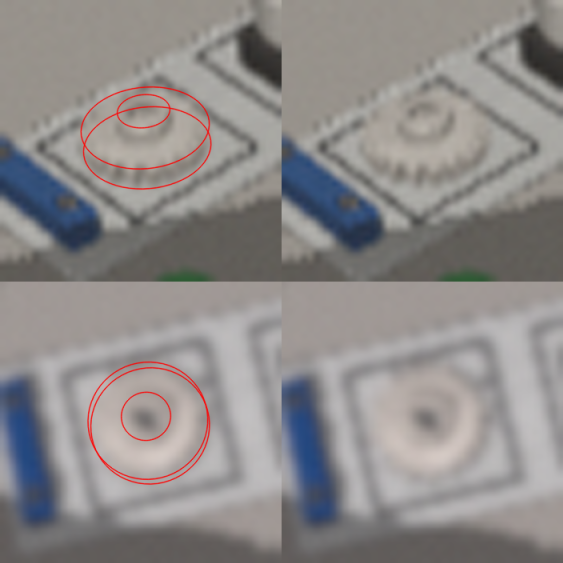

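View pics/s13b.png

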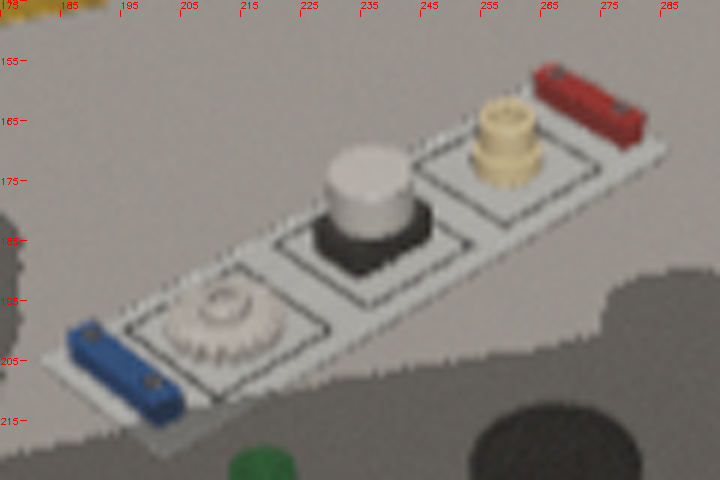

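The gear now measures within about 0.5 mm of its square's centre. The final picture shows all four parts upright and centred, with the gripper clear. I'm handing in.

```bash
python3 -c "
from workcell import job; print(job.hand_in())"
```

```text
the job is handed in; nothing more can be done
None
```

The sample set is laid out on the carrier plate as asked, and I handed it in at about 35 s of the 88 s allowed. I placed the parts in the order you gave:

1. The brass bush, in the square next to the red stop.
2. The gear, in the square next to the blue stop.
3. The focus block, in the middle square and lined up with the plate.
4. The aluminium puck, on top of the focus block.

**Correction:** a check after placing showed the gear about 2 mm towards the blue stop. I gripped it again and slid it back after the puck was down.

**Last checks:** in both cameras, overlays showed the bush, block and puck upright and within about 1 mm of centre. The gear measured about 0.5 mm from the centre of its square. The steel ring, lens cap, V-block and the pink and green parts looked unmoved. The gripper was open and clear, and every wrist force I read stayed below about 4 N.

**Two small disagreements:**
- The gripper closed to about 29 mm on the 31 mm bush, but the pictures showed it held straight and centred.
- The tool had tilted about 1.3° by the end; the parts still sit flat.

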